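Walk the heavy finds chest home into the recording bay

TASK

Walk the heavy finds chest forward into the recording bay by pushing the two near corners of its front face in turn, never letting it swing more than about 10 degrees out of square with the bay, until it is square and presses the sprung bar at the back of the bay right in, and leave it there. Push gently (never more than 25 N), keep off the glass vials on its front, keep the bowl standing in its place on the lid, and leave everything else on the table where it is.

Things in the scene. Friction and masses are not known exactly. Their poses are not given: they have to be found in the camera images.
- chest: The heavy flat-based chest: a closed plywood box with steel corners, 150 (x) by 250 (y) by 60 mm high, 1.3 to 1.8 kg, loose on the table. Origin at the centre of its underside; x points forward to the bay, away from its near face (the one with the vials), y to its left, z up. A corner push of very roughly 5 to 10 N slides it on the table, turning it as it goes.
- chest_left (a point): Pushing place at the left near corner: on the near face, 98 mm to the left of its middle, 30 mm above the table. The bare strip of the face runs from 70 to 125 mm from the middle. A push of 20 mm here turns the chest clockwise by about 0.1 rad and brings its centre some 10 mm forward. Push level or rising 1 to 2 mm: a finger bearing down on the face pins the chest to the table.
- chest_right (a point): The same at the right near corner: 98 mm to the right of the middle of the near face, 30 mm above the table. A push here turns the chest anticlockwise.
- vials: Rack of five glass vials fixed to the middle of the chest's near face, 140 mm wide (y), standing out 28 mm from the face, from 8 to 52 mm above the table. Fragile: must not be pushed or knocked. This frame coincides with the chest's own origin and axes.
- bay: The recording bay, fixed: two aluminium cheeks 30 mm high along its x axis, inner faces 270 mm apart (10 mm spare each side of the chest), from x = 10 to 160 mm in its frame, with mouths flared outwards from x = -18 to 12 mm. x points into the bay, y left. Origin on the table midway between the cheeks, where the chest's centre lies when it touches the bar at the stop's middle setting.
- stop: Housing of the adjustable stop closing the back of the bay, fixed (origin and axes as bay). In front of it sits a sprung rubber-faced bar, 200 mm wide, 6 to 40 mm above the table, facing the chest. Its setting is not measured: the bar's face waits somewhere from x = 63 to 87 mm in this frame, so the chest's centre is at x = -12 to 12 mm when it touches.
- stop_front (a point): Middle of the housing's front face, 20 mm above the table, x = 130 mm in the frame of stop; the sprung bar stands before it. Once touched, the bar gives way by 8 mm against a spring (2.5 N at first, 4.5 N right in) and is rigid beyond: there the push climbs steeply. Table friction holds the chest against the spring when it is let go.
- bowl_rim (a point): Centre of the rim of the terracotta bowl (90 mm across, 32 mm high) that stands loose on the lid of the chest, 92 mm above the table.
- jar: Bystander: glass jar, 56 mm across, 75 mm high, left of the bay. Origin under its centre.
- solvent: Bystander: bottle with a blue cap, 64 mm across, 170 mm high, on the right. Origin under its centre.
- brush: Bystander: brush lying on the right of the table, close to the robot.
- loop: Bystander: dark metal ring, 52 mm across, 14 mm high, lying on the left.
- tray: Bystander: white tray, 130 by 180 by 30 mm, on the left at the back.
There are look-alikes about, which are no part of the job. Of the things that look like the part that bears bowl_rim, the smallest one is meant.

How it is judged:
On the way:
1. the chest has crept well into the mouth of the bay (x of chest in the frame of bay above -0.055 m), for 0.1 s.
At the end, for the whole second after the job is handed in: The chest stands at rest and flat between the cheeks of the bay, within 2.5 degrees of square, within 16 mm of the bay's midline, and holds the sprung bar pressed in (at least 3.2 N between chest and stop, which is about 3 mm of its 8 mm); the bowl stands upright on the lid (contact force between chest and stop above 3.2 N and angle between the x axis of chest and the x axis of bay, either way round below 0.045 rad and y of chest in the frame of bay between -0.016 and 0.016 m and linear speed of chest below 0.01 m/s and angle between chest's own z axis and vertical below 0.05 rad and angle between bowl_rim's own z axis and vertical below 0.1 rad); the robot touches nothing.
It fails at once if the chest is pushed with more than 25 N (contact force between any of the arm, the fingers and chest above 25 N).
It fails at once if the vials are pushed or knocked (contact force between any of the fingers, the arm and vials above 1 N).
It fails at once if the chest swings more than 11 degrees out of square with the bay (angle between the x axis of chest and the x axis of bay, either way round above 0.19 rad).
It fails at once if the chest is tipped, or the bowl on its lid is tipped or slides from its place (angle between chest's own z axis and vertical above 0.1 rad or angle between bowl_rim's own z axis and vertical above 0.2 rad or x of bowl_rim in the frame of chest above 0.05 m or x of bowl_rim in the frame of chest below -0.015 m or y of bowl_rim in the frame of chest above 0.07 m or y of bowl_rim in the frame of chest below -0.07 m).
It fails at once if a bystander is moved (distance of any of jar, solvent, loop, tray from where it was at the start of the episode above 0.015 m or distance of brush from where it was at the start of the episode above 0.02 m).
It also fails if it takes over 72 s, if anything falls off the work surface, if the arm or the gripper's body presses on something with over 40 N, if the wrist force passes 120 N, or if a joint passes its speed limit or range.

ROBOT

A 7-joint arm with a two-finger parallel gripper is mounted at the origin on the work surface. World frame = base frame: x ahead of the robot, y to its left, z up, the work surface at z = 0. Lengths are in m, angles in rad, forces in N, time in s.
With the tool pointing down it reaches from about 0.375 to 0.925 m from the base axis. Payload 3.1 kg.
Tool frame: the origin (TCP) lies between the finger pads; the fingertips stand 19 mm ahead of it and the grasp point (between the pads) is the TCP; z points along the fingers, y is the direction in which the jaws open and shut (so a half turn about z gives the same grasp; the last joint's range is limited). The gripper opens to 85 mm and grips with 20 to 120 N. Pads are 22 mm wide; open, the fingers measure 114 mm over their backs; the gripper's body (76 mm by 85 mm) begins 54 mm behind the grasp point. The pads swing forward as they close: fully open they stand 13 mm farther back than shut.
Start: joints at [1.176, 0.383, 0.044, 1.598, -0.018, 1.161, -0.05], TCP at [0.19, -0.622, 0.25] pointing down, gripper open.
Joint ranges: [-2.61, 2.61], [-0.41, 2.15], [-1.48, 1.57], [0, 2.5], [-1.57, 4.71], [0.05, 1.97], [-2.85, 2.85]. Speed limits (rad/s): [2.79, 2.79, 3.14, 3.14, 3.14, 3.14, 3.14].

INTERFACE

Orientations are given as a unit quaternion [x, y, z, w].
In Python, from bench import move_ptp, movel, move_j, move_gripper, pause, inverse_kinematics, read_camera, camera_params, MotionError, sign_off, look_for, tip_of, read_time_s, read_qpos, read_joint_vel, read_effort, read_eef_pos, read_tcp_rot, read_ft_force, read_ft_torque, read_finger_gap gives the robot as it stands. Calls block until the motion is done:
- move_ptp(position, orientation): joint-space move of the TCP to a pose.
- movel(position, orientation=None, speed=0.15): straight line of the TCP; orientation=None keeps the orientation; speed is the mean speed in m/s.
- move_j(angles): joint-space move.
- move_gripper(opening, effort=None): finger opening in m; effort is the grip in N (None keeps the last); returns when the fingers have stopped.
- pause(seconds).
- inverse_kinematics(position, orientation): joint angles nearest the present ones, or None.
- read_camera(name): name is "scene" or "top"; returns the picture (480x640x3 uint8, red, green, blue); there is no depth.
- camera_params(name): a dict with "K" (3x3 intrinsics, pixels), "dist_coeffs" ([k1, k2, p1, p2, k3] as OpenCV has them; the pictures are not rectified), "camera_from_world" (4x4, takes a point from world to camera coordinates). Camera axes: x right, y down, z forward; pixel columns grow to the right and rows downward; lengths in m; the calibration is good to about 2 mm. A picture is of the moment at which its call begins. camera_params takes no time and is no camera call.
A pose or a line that the arm cannot do raises MotionError and nothing moves.
- sign_off(): hands the job in, once; it reports no verdict.
Trained networks look in the newest picture that a camera, given by its name, has taken for a name from the list of things; names that differ only in an ending like _2 or _b are one class to them, and where a whole thing is asked for, a point or a joint stands for the part that bears it (a point fixed in the world has none). Each returns a list of dicts, best first, with "confidence" (0 to 1); they miss things now and then, are a little off and sometimes report something else, mostly with a low value. They report only what shows in the picture. A call takes as long as a camera call. They do not tell look-alikes from the thing itself.
- look_for(camera, name): "at" ([column, row] in pixels, amid what is visible of it).
- tip_of(camera, name): "at" ([column, row] in pixels: a listed point, or the origin of a listed thing).
Readings, each from a call of its own:
- read_time_s(): time.
- read_qpos(): joint angles.
- read_joint_vel(): joint speeds.
- read_effort(): joint torques, N m.
- read_eef_pos(): TCP position.
- read_tcp_rot(): TCP orientation.
- read_ft_force(): force on the tool from outside, world axes, zero at the start.
- read_ft_torque(): the same for the moment, N m.
- read_finger_gap(): finger opening in m.
Only numpy, scipy, OpenCV 4.12 (cv2) and the standard library are available. Lean on these libraries where they do the work, as an engineer would, in place of code of your own. Each camera call takes 0.05 s, during which the arm holds its last target. There are 200 camera calls.

## Working session

There is one attempt and no reset: what is moved stays moved. The work goes in short steps, each a Python script; the robot and the scene stay as the last script left them, time stands still between calls to the robot, and variables do not carry over. Pictures are saved under pics/ and viewed, about 8 in all and at most 12, crops included, and the job is handed in when it is done.

```bash
ls; mkdir -p pics; python3 - <<'E'
from bench import *
import cv2
for c in ("scene","top"):
    im=read_camera(c); cv2.imwrite(f"pics/{c}0.png",im[:,:,::-1])
    p=camera_params(c); print(c,p["K"],p["dist_coeffs"],p["camera_from_world"])
    for n in ["chest","chest_left","chest_right","bay","stop_front","bowl_rim","jar","solvent","loop","tray","brush"]:
        print(n,[( [round(float(v)) for v in d["at"]],round(float(d["confidence"]),2)) for d in tip_of(c,n)][:4])
print(read_time_s(),read_eef_pos(),read_tcp_rot(),read_ft_force())
E
```

```text
pics
scene [[500.67142514   0.         313.08392111]
 [  0.         500.67142514 241.25946855]
 [  0.           0.           1.        ]] [-0.01856927  0.          0.          0.          0.        ] [[ 0.55292443  0.83304274  0.01773037 -0.32410457]
 [ 0.6084916  -0.38916104 -0.69158633 -0.26934752]
 [-0.56922101  0.39318376 -0.72207616  1.487115  ]
 [ 0.          0.          0.          1.        ]]
chest [([302, 270], 0.94)]
chest_left [([317, 233], 0.9)]
chest_right [([246, 261], 0.58)]
bay []
stop_front [([354, 328], 0.91)]
bowl_rim [([294, 257], 0.87), ([202, 226], 0.8), ([195, 311], 0.69)]
jar [([382, 215], 0.64)]
solvent [([155, 392], 0.73), ([382, 216], 0.57)]
loop [([393, 184], 0.62), ([295, 256], 0.6)]
tray [([461, 228], 0.67)]
brush [([135, 287], 0.71)]
top [[445.98244234   0.         319.58197332]
 [  0.         445.98244234 237.54811812]
 [  0.           0.           1.        ]] [0.00880926 0.         0.         0.         0.        ] [[-0.20637135 -0.978459   -0.00537084  0.11504408]
 [-0.95571277  0.2027448  -0.21332524  0.55947851]
 [ 0.20981891 -0.03889124 -0.97696648  0.9317203 ]
 [ 0.          0.          0.          1.        ]]
chest [([322, 250], 0.69), ([172, 344], 0.61)]
chest_left [([289, 288], 0.81), ([310, 161], 0.49)]
chest_right [([374, 268], 0.83)]
bay []
stop_front [([308, 164], 0.91)]
bowl_rim [([340, 229], 0.93), ([437, 222], 0.93), ([412, 332], 0.6)]
jar [([204, 293], 0.7)]
solvent [([476, 174], 0.66)]
loop [([169, 342], 0.5)]
tray [([137, 248], 0.74)]
brush [([483, 290], 0.7), ([169, 343], 0.23)]
1.2 [ 0.19013794 -0.62155981  0.25027884] [ 9.89004170e-01  1.47887630e-01  3.33066953e-06 -3.05065832e-06] [-0.13070409 -0.31485811 -0.36726774]
```

View pics/top0.png

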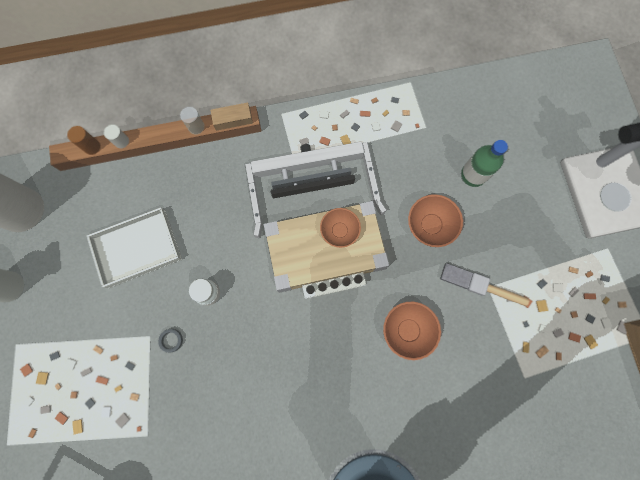

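View pics/scene0.png

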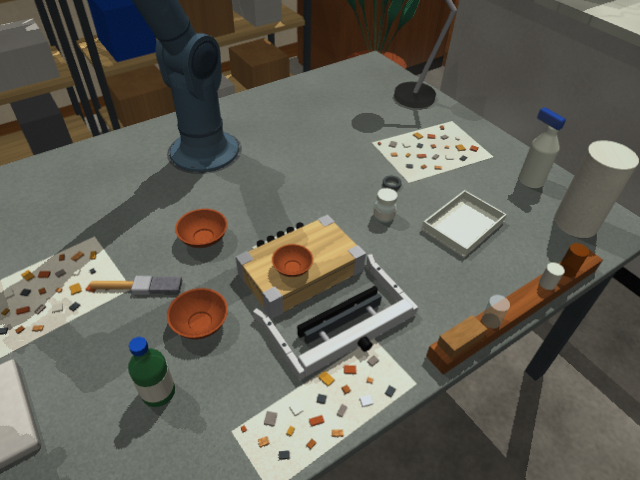

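Top view: the chest is at about (325,245) with the vials toward the robot at (335,285), and the bay is above it, with the black bar at (315,183). Bowl candidates are (340,229) on the lid, which is the smallest, and two bigger look-alikes at (437,222) and (412,332), both on the table. I choose (340,229). Next I check it in a close crop.

```bash
python3 - <<'E'
import cv2
im=cv2.imread("pics/top0.png")[135:305,230:405]
cv2.imwrite("pics/crop0.png",cv2.resize(im,None,fx=3.5,fy=3.5,interpolation=cv2.INTER_CUBIC))
E
```

```text
(no output)
```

View pics/crop0.png

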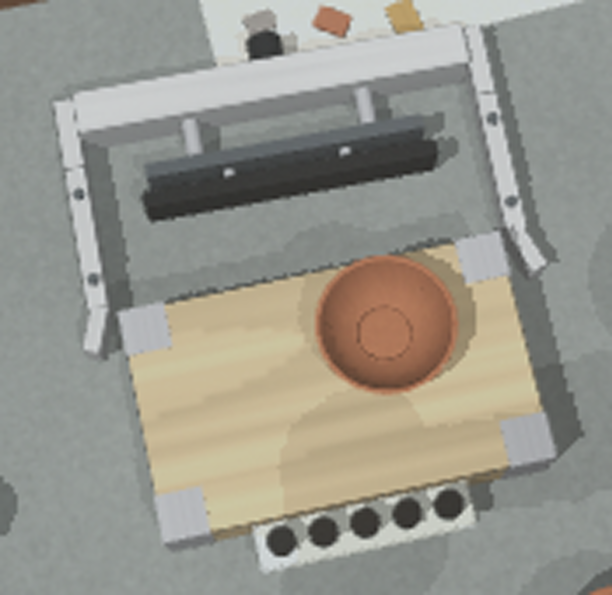

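```bash
cat > h.py <<'E'
from bench import *
import numpy as np, cv2
from scipy.optimize import least_squares
P=camera_params("top"); K=P["K"];D=np.array(P["dist_coeffs"]);T=np.array(P["camera_from_world"])
def ray(px,z):
    u=cv2.undistortPoints(np.array(px,float).reshape(-1,1,2),K,D).reshape(-1,2)
    d=np.c_[u,np.ones(len(u))]@T[:3,:3]; c=-T[:3,:3].T@T[:3,3]
    return (c+d*((z-c[2])/d[:,2])[:,None])[:,:2]
def proj(w): return cv2.projectPoints(np.array(w,float),cv2.Rodrigues(T[:3,:3])[0],T[:3,3],K,D)[0].reshape(-1,2)
def R2(a): return np.array([[np.cos(a),-np.sin(a)],[np.sin(a),np.cos(a)]])
def loc(p,w): return (np.atleast_2d(w)-p[:2])@R2(p[2])      # world -> frame p
def wor(p,l): return np.atleast_2d(l)@R2(p[2]).T+p[:2]
def fitpts(l,w):
    return least_squares(lambda p:(wor(p,l)-w).ravel(),[.6,0,-.2]).x
E
python3 - <<'E'
from h import *
c=lambda l:np.array(l,float)/3.5+[230-.36,135-.36]
lid=ray(c([(120,312),(500,233),(555,440),(167,540)]),.06)
ch=fitpts([(.075,.125),(.075,-.125),(-.075,-.125),(-.075,.125)],lid)
print("chest",ch,"res mm",(loc(ch,lid)*1000).round(1).tolist())
L=ray(c([(80,145),(105,280)]),.03);Rr=ray(c([(472,70),(512,215)]),.03)
fl=ray(c([(100,352),(540,272)]),.03); fe=ray(c([(68,100),(475,28)]),.03)
f=lambda p:np.r_[loc(p,L)[:,1]-.135,loc(p,Rr)[:,1]+.135]
b=least_squares(lambda p:np.r_[f(p),loc(p,fl)[:,0]+.018,loc(p,fe)[:,0]-.160],[.7,0,-.2]).x
print("bay",b,(f(b)*1e3).round(1),loc(b,np.r_[L,Rr,fl,fe]).round(3).tolist())
print("chest in bay",loc(b,ch[:2]),ch[2]-b[2])
print("bar top",loc(b,ray(c([(147,182),(435,140)]),.04)),"bot",loc(b,ray(c([(150,220),(437,170)]),.006)))
print("bowl",loc(ch,ray([(340,228)],.092)))
for n,p,z in [("jar",(204,293),.0),("loop",(171,340),.0),("brush",(462,275),0),("solv",(476,174),0)]:print(n,ray([p],z))
for z in (.25,): print(inverse_kinematics([.45,-.1,.2],[1,0,0,0]))
E
```

```text
chest [ 0.55633461 -0.01395028  0.02187542] res mm [[74.6, 124.7], [69.8, -125.5], [-69.3, -124.9], [-75.0, 125.7]]
bay [ 0.62687725 -0.01462665 -0.01962987] [ 2.3  0.8  0.8 -3.9] [[0.127, 0.137], [0.03, 0.136], [0.13, -0.134], [0.023, -0.139], [-0.017, 0.147], [-0.019, -0.149], [0.16, 0.14], [0.159, -0.143]]
chest in bay [[-0.07054233 -0.00070841]] 0.041505291892886015
bar top [[ 0.08894071  0.09662109]
 [ 0.08161164 -0.09770628]] bot [[ 0.07373302  0.10088411]
 [ 0.07186025 -0.09951774]]
bowl [[ 0.01884964 -0.03601218]]
jar [[0.51152967 0.28179805]]
loop [[0.42254511 0.37048747]]
brush [[ 0.42890447 -0.30994841]]
solv [[ 0.6600614  -0.41048873]]
[ 0.541166    0.10677098 -0.4299176   2.06853421  0.05363065  0.97660723
 -1.48743248]
```

```bash
cat >> h.py <<'E'
BAY=np.array([.6269,-.0146,-.0196]); A=BAY[2]
Q=[np.cos(A/2),np.sin(A/2),0,0]; Z=.042
u=np.array([np.cos(A),np.sin(A)])
def W(bx,by,z): return [*wor(BAY,(bx,by))[0],z]     # TCP target from bay coordinates
def tcp(): return loc(BAY,np.array(read_eef_pos())[:2])[0]
def fb(f0): return float((np.array(read_ft_force())-f0)[:2]@(-u))   # push force along bay x
def go(bx,by,first=False):
    """from a raised standoff, down to push height"""
    if first: move_ptp(W(bx,by,.25),Q); movel(W(bx,by,.11),Q,.2)
    else: movel(W(bx,by,.11),Q,.25)
    movel(W(bx,by,Z),Q,.12)
def push(by,xto,fmax=17,step=.003,fast=None):
    """bay-x steps of the finger until xto or fmax; returns (contact x, final x, log)"""
    pause(.1); f0=np.mean([read_ft_force() for _ in range(3)],0); x=tcp()[0]; con=None; log=[]
    if fast is not None and fast>x: movel(W(fast,by,Z),Q,.06); x=fast
    while x<xto:
        s=min(step if con is not None else .002,xto-x); x+=s
        movel(W(x,by,Z+(min(.0015,(x-con)*.07) if con is not None else 0)),Q,.03)
        f=fb(f0); log.append(round(f,1))
        if con is None and f>1.5: con=tcp()[0]
        if f>fmax: break
    return con,tcp()[0],log
def back(by):
    x=tcp()[0]; movel(W(x-.012,by,Z+.002),Q,.08); x-=.036
    movel(W(x,by,.11),Q,.2); return x
E
python3 - <<'E'
from h import *
move_gripper(0.0)
go(-.20,.099,True); print(read_time_s(),read_ft_force(),tcp(),read_eef_pos())
r=push(.099,-.160+.005,fmax=10); print(r,read_time_s())
cv2.imwrite("pics/s1.png",read_camera("scene")[:,:,::-1][150:350,150:450].repeat(2,0).repeat(2,1))
E
```

```text
6.1833 [ 0.91003523 -0.6488999   0.0220688 ] [-0.19916383  0.09928967] [0.42972038 0.08857396 0.04274287]
(np.float64(-0.16189427074910231), np.float64(-0.15867194898546247), [0.4, 0.4, 0.5, -0.4, 1.2, 0.0, 0.1, 0.6, 0.3, 0.2, -0.3, 0.3, 1.0, 0.6, -0.4, 0.3, -0.7, -0.0, 3.0, 7.4, 5.7]) 11.5333
```

View pics/s1.png

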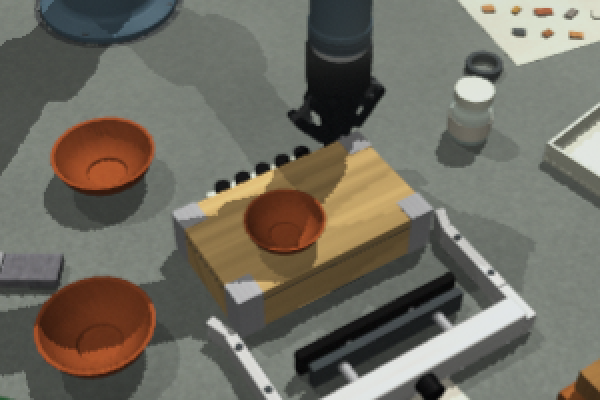

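Contact came where predicted: the finger stands on the left steel corner, clear of the vials, and the force is 3–7 N. I'll continue with a right and a left push.

```bash
python3 - <<'E'
from h import *
r=push(.099,-.143,step=.004); print("L",r,read_time_s()); x=back(.099)
go(-.19,-.099); r=push(-.099,-.131,step=.004,fast=-.162); print("R",r,read_time_s()); back(-.099)
im=read_camera("top"); 
for n in("chest","chest_left","chest_right"): 
    print(n,[(d["at"],d["confidence"],loc(BAY,ray([d["at"]],0 if n=="chest" else .03))) for d in tip_of("top",n)][:1])
im=im[:,:,::-1][135:305,230:405]
cv2.imwrite("pics/crop1.png",cv2.resize(im,None,fx=3.5,fy=3.5,interpolation=cv2.INTER_CUBIC)); print(read_time_s())
E
```

```text
L (None, np.float64(-0.14627147825478257), [-2.5, 1.3, 0.2, 0.9, 0.5, 0.4, -0.0, 0.9]) 13.6833
R (np.float64(-0.15600641311975685), np.float64(-0.13544891787270855), [0.4, -0.5, 0.8, 5.1, 7.9, 7.1, 6.0, 6.7, 5.7, 6.4]) 19.5667
chest [([321.5, 240.4], 0.65, array([[-0.05048298,  0.00496258]]))]
chest_left [([288.2, 281.3], 0.92, array([[-0.13493477,  0.09731736]]))]
chest_right [([373.8, 261.7], 0.7, array([[-0.12752122, -0.10103601]]))]
20.625
```

View pics/crop1.png

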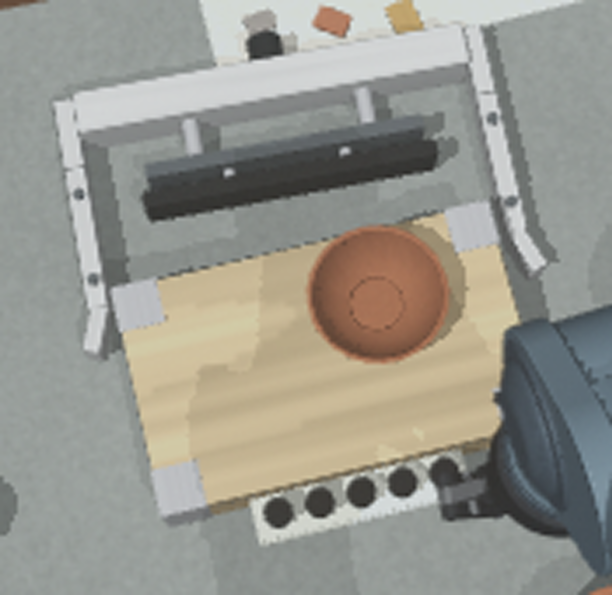

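The picture shows the chest about 20 mm further forward, nearly square and central between the mouths. The bowl is still in place at crop (377,293). I'll continue with three more pushes.

```bash
python3 - <<'E'
from h import *
c=lambda l:np.array(l,float)/3.5+[230-.36,135-.36]
print("front corners",loc(BAY,ray(c([(111,287),(490,202)]),.06)))
for n,by,to,fast in [("L",.099,-.120,-.152),("R",-.099,-.110,-.142),("L",.099,-.098,-.128)]:
    go(fast-.025,by); r=push(by,to,step=.004,fast=fast); print(n,r,read_time_s()); back(by)
    if r[0] is None or r[2][-1]>15: break
im=read_camera("top")
for n in("chest","chest_left","chest_right"): 
    print(n,[(d["at"],d["confidence"],loc(BAY,ray([d["at"]],0 if n=="chest" else .03))) for d in tip_of("top",n)][:1])
im=im[:,:,::-1][135:305,230:405]
cv2.imwrite("pics/crop2.png",cv2.resize(im,None,fx=3.5,fy=3.5,interpolation=cv2.INTER_CUBIC)); print(read_time_s())
E
```

```text
front corners [[ 0.01621588  0.12997032]
 [ 0.02615289 -0.12130161]]
L (np.float64(-0.14531430707507176), np.float64(-0.12347601731210697), [0.4, 0.6, 0.7, 3.9, 6.3, 6.2, 4.5, 6.2, 5.7, 5.8]) 25.65
R (np.float64(-0.13437982068825982), np.float64(-0.11553268738812039), [-1.5, -1.4, -0.7, -0.1, 5.3, 7.1, 5.9, 4.6, 4.4, 4.1, 6.7]) 31.7333
L (np.float64(-0.12265170503275671), np.float64(-0.10189909364234996), [0.8, 1.1, 2.9, 6.9, 6.7, 5.3, 5.4, 4.7, 5.9]) 37.375
chest [([319.7, 229.6], 0.61, array([[-0.02394258,  0.00423102]]))]
chest_left []
chest_right [([369.4, 253.6], 0.74, array([[-0.1074126 , -0.09517522]]))]
38.425
```

View pics/crop2.png

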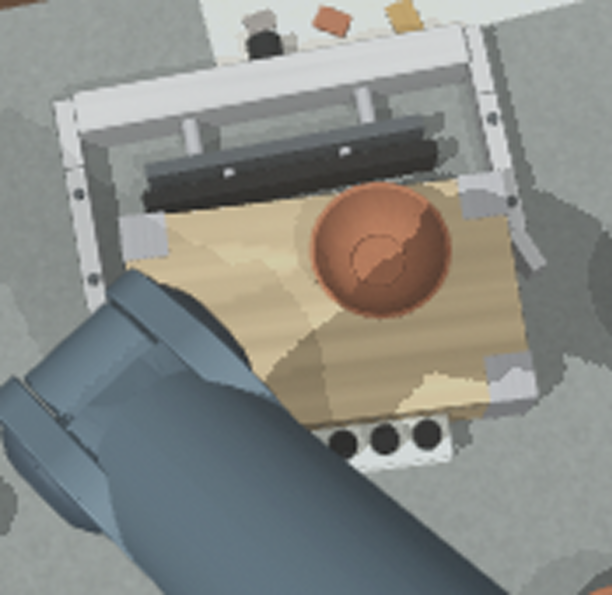

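The chest is about 5 mm from the bar on the left (crop (145,215)), turned about 0.07 rad clockwise, with the bowl in place at (380,250). Next I push the right corner, then the left up to the bar.

```bash
python3 - <<'E'
from h import *
go(-.138,-.099); r=push(-.099,-.083,fmax=14,step=.005,fast=-.118); print("R",r,read_time_s()); back(-.099)
go(-.122,.099); r=push(.099,-.062,fmax=15,step=.003,fast=-.106); print("L",r,read_time_s()); back(.099)
E
```

```text
R (np.float64(-0.11467024048865693), np.float64(-0.08929744581289736), [1.1, 1.0, 5.8, 7.9, 6.3, 5.9, 6.0, 6.2, 9.7]) 43.2833
L (np.float64(-0.10051623183992524), np.float64(-0.08390750414969059), [0.5, -0.6, 1.1, 6.3, 6.1, 7.4, 5.7, 5.4, 9.8, 12.7, 13.7, 16.4]) 49.3333
```

```bash
python3 - <<'E'
from h import *
go(-.110,-.099); r=push(-.099,-.055,fmax=17,step=.003,fast=-.096); print("R",r,read_time_s()); back(-.099)
go(-.106,.099); r=push(.099,-.055,fmax=17,step=.003,fast=-.092); print("L",r,read_time_s())
x=tcp()[0]; movel(W(x-.04,.099,.044),Q,.12); movel(W(x-.05,.099,.2),Q,.25)
im=read_camera("top")[:,:,::-1][135:305,230:405]
cv2.imwrite("pics/crop3.png",cv2.resize(im,None,fx=3.5,fy=3.5,interpolation=cv2.INTER_CUBIC)); print(read_time_s())
E
```

```text
R (np.float64(-0.0890653797380632), np.float64(-0.08340632964636727), [-0.7, 0.1, 0.7, 3.1, 6.7, 7.5, 10.6, 16.0, 17.9]) 54.65
L (np.float64(-0.08519190747766489), np.float64(-0.08176741774835179), [-0.3, 0.0, 0.3, 3.9, 7.4, 11.8, 16.3, 17.9]) 59.725
61.1167
```

View pics/crop3.png

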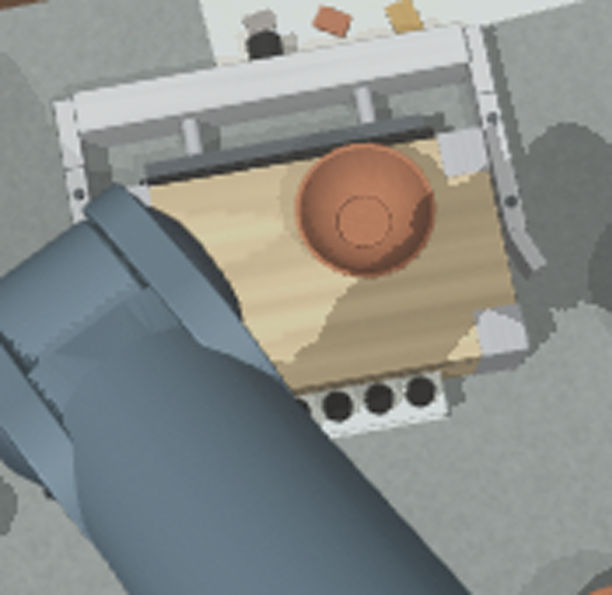

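```bash
python3 - <<'E'
from h import *
a=cv2.imread("pics/crop0.png");b=cv2.imread("pics/crop3.png")
A=a[95:230,120:460];B=b[95:230,120:460]
cv2.imwrite("pics/cmp.png",cv2.resize(np.vstack([A,B]),None,fx=2,fy=2,interpolation=cv2.INTER_CUBIC))
c=lambda l:np.array(l,float)/3.5+[230-.36,135-.36]
p=loc(BAY,ray(c([(150,184),(483,128),(527,348)]),.06)); print("front-left-ish,front right,near right",p)
print("yaw front",(p[0,0]-p[1,0])/(p[0,1]-p[1,1])*-1, read_time_s())
E
```

```text
front-left-ish,front right,near right [[ 0.08005457  0.09384756]
 [ 0.07677115 -0.12749488]
 [-0.07343707 -0.1239297 ]]
yaw front -0.01483407724744226 61.1167
```

View pics/cmp.png

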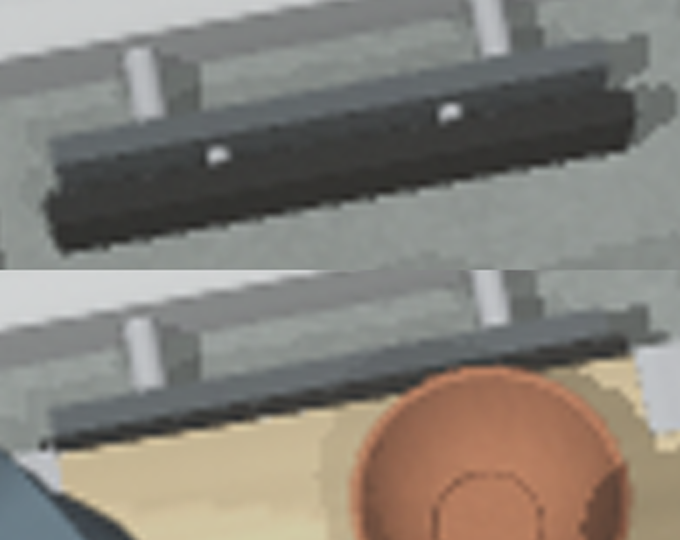

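The rubber bar has closed up to the housing beam by about 7–8 mm. The chest is square to about 0.015 rad and within about 2 mm of the midline. I'm handing in.

```bash
python3 - <<'E'
from bench import *
print(read_eef_pos(),read_ft_force(),read_time_s()); sign_off(); print(read_time_s())
E
```

```text
[0.49602499 0.08632793 0.19827117] [0.33505782 0.87263975 0.09486513] 61.1167
the job is handed in; nothing more can be done
the job is handed in; nothing more can be done
```

I walked the chest into the bay with nine alternating corner pushes and handed the job in at 61.1 s, under the 72 s limit. `sign_off` gave no verdict, so whether it passed is based on my own checks.

- **Forces:** The chest slid at about 6 N. At the stop the readings rose steeply at both corners to 17.9 N, the highest I saw. I read them between steps, not continuously, so a brief peak could have been missed.
- **Swing:** My finger positions put the turn within about 0.1 rad of square throughout; the limit is 0.19.
- **Bar:** I did not measure the force between chest and stop directly. The finger went about 8 mm past where the bar first touched, and both corners then felt rigid. In the pictures the bar is in by about 6–7 mm; only about 3 mm is needed.
- **Final pose:** The last top picture puts the chest about 0.015 rad out of square and about 2 mm off the midline. Its left near corner was hidden by the arm.
- **Bowl and vials:** The bowl stood in its place in every picture. The finger stayed on the corner strips beside the vials.
- **Bystanders:** I didn't measure these at the end. The finger only went near the near face, and the transit from the start was made at 0.25 m height.
- **Disagreement:** After each push one corner read 1–2 mm further back than where I had left it. That may be the chest turning slightly under the other corner's push, and it is small against the margin.

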